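Load the parting blade and hold the bayonet collar home

ROBOT

A 6-joint arm with a two-finger parallel gripper is mounted at the origin on the work surface. World frame = base frame: x ahead of the robot, y to its left, z up, the work surface at z = 0. Lengths are in m, angles in rad, forces in N, time in s.
With the tool pointing down it reaches from about 0.3 to 0.775 m from the base axis. Payload 14.6 kg.
Tool frame: the origin (TCP) lies at the very end of the fingers, on their centre line; the grasp point (between the pads) lies 19 mm behind it; z points along the fingers, y is the line along which they close (so a half turn about z gives the same grasp; the last joint's range is limited). The gripper opens to 94 mm and grips with 3 to 60 N. Pads are 16 mm wide; open, the fingers measure 119 mm over their backs; the gripper's body (75 mm by 177 mm) begins 78 mm behind the grasp point.
Start: joints at [1.121, 0.3, 1.521, -0, 1.321, -0.067], TCP at [0.205, 0.51, 0.205] pointing down, gripper open.
Joint ranges: [-3.03, 3.03], [-0.79, 2.21], [0.23, 2.52], [-1.04, 4.18], [0, 3.07], [-2.55, 2.55]. Speed limits (rad/s): [2.22, 2.22, 2.57, 3.14, 3.14, 3.14].

INTERFACE

Orientations are given as [roll, pitch, yaw] about the fixed x, y, z axes, in that order (R = Rz(yaw) Ry(pitch) Rx(roll)).
In Python, from station import ctrl gives the robot as it stands.
- The arm moves only by the tool carry_out, never from a script. Its argument "motion" is text: rows parted by semicolons, each of 7 numbers parted by spaces: the shift along the world's x, y, z in m, then the turn, a rotation vector about the world's x, y, z in degrees, then the closure in counts, from 0 (fully open) to 255 (shut). In form: dx dy dz wx wy wz hand; .... A call has 1 to 20 rows; each row shifts and turns the commanded pose from where the row before left it; what a row does not reach is not made up. A row lasts 1/12 s, in which the tool goes at most 41.7 mm and 7.16 degrees, less where a joint would pass 70% of its speed; a pose out of reach is approached as far as the arm can. A call is refused whole if a number of a shift passes 0.0417 or a number of a turn 7.16, either way. A call with a gripper value outside its range is refused whole. The fingers move at their own pace and stop on an object; "grip_force" is the grip in N (left out, the last holds). Time passes only in rows, so rows that do not move let the fingers close. It gives the time, the measured TCP pose, the force, the opening and the grip force at its end, in the units of the state.
- ctrl.get_obs(): the state, without advancing time (a new reading comes with each control period).
- ctrl.camera(name): name is "scene" or "top" or "wrist"; returns a dict with "pixels" (400x640x3 uint8, red, green, blue), "range_z" (400x640 float32, m along the optical axis (not along the pixel's ray), 0 where there is no reading), "K" (3x3 intrinsics, pixels), "position" and "attitude" of the camera in the world. Camera axes: x right, y up, looking along -z (the intrinsics and any distortion apply to the point x, -y, -z); pixel columns grow to the right and rows downward; lengths in m; the calibration is good to about 2 mm. A picture is of the moment at which its call begins.
- ctrl.hand_in(): hands the job in; it is judged then, once.
The state is a dict: "time_s": time; "qpos": joint angles; "joint_vel": joint speeds; "tau": joint torques, N m; "ee_pos": TCP position; "eef_rot": TCP orientation; "force": force on the tool from outside, world axes, zero at the start; "moment": the same for the moment, N m; "grip_width": finger opening in m; "grip_force": force on a finger pad.
Only numpy, scipy, OpenCV 4.12 (cv2) and the standard library are available. Lean on these libraries where they do the work, as an engineer would, in place of code of your own. Each camera call takes 0.05 s, during which the arm holds its last target. There are 200 camera calls.

TASK

Lift the steel parting blade out of its wooden rest and slide it upright all the way down into the slot of the blue block on the grey blade fixture, and let go of it. Then turn the knurled collar on the same fixture until the keyways hidden inside it come over the pins, push it down fully home against its spring, and finish while still holding it there, so that the blade stays in the slot and the collar does not spring up. Leave the oil bottle, the brass stub and the wrench where they are.

Things in the scene. Friction and masses are not known exactly. Their poses are not given: they have to be found in the camera images.
- blade_mid (a point): Centre of the parting blade: a loose steel slab 60 mm long (its x), 10 mm thick (its y), 56 mm tall (its z), 0.24 kg, with a yellow stripe near the top. It stands upright in the groove of the wooden rest; either way round is fine. The centre is 28 mm above its lower edge. Grip it across its thickness, by the upper 30 mm.
- rack_top (a point): Centre of the top face of the fixed wooden rest, a block 100 (x) x 70 (y) x 32 mm tall. Its groove (along x, 66 mm long, 14 mm wide, 16 mm deep) holds the blade, so that 40 mm of the blade stand clear above it.
- slot (a point): Centre of the mouth of the slot in the blue block (90 x 42 mm), 46 mm above the bench. The slot runs along this point's x: 62 mm long, 12 mm wide (y), 18 mm deep, closed all round, 3 mm chamfer at the mouth. With the blade fully down, the blade's centre is 10 mm above this point. The fixture (base plate 110 mm in x, 230 mm in y, 20 mm thick) is fixed.
- seat (a point): Point on the upright steel spindle of the fixture, 130 mm from the slot along the slot's -y: where the collar's centre is when fully home (58 mm above the bench). The spindle is 28 mm across and ends 94 mm above the bench; a green band near its top shows above the collar once it is home.
- collar_mid (a point): Centre of the knurled collar: loose, aluminium, 54 mm outer diameter, 44 mm tall, 0.22 kg, red ring at its foot, over the spindle with 1.5 mm play all round. At the start it rests on a spring ring 12 mm above home, its top 92 mm above the bench. It can be gripped across its diameter by the upper 30 mm, with 60 N. Its yaw does not tell where the pins are.
- collar: The same collar; origin on its axis at its lower rim, 22 mm below its centre. Inside are four upright keyways a quarter turn apart. Pressed down 2 mm it meets four 8 mm pins, a sideways cross on the spindle, hidden inside, direction unknown. With the keyways over the pins (within 9 degrees) it goes down 10 mm more to a solid seat. The turn needed is 25 to 65 degrees, either way round.
- spring_ring (a joint): Travel of the brass spring ring under the collar (m): 0 with the collar up, about 0.002 when the pins stop the collar, 0.012 with the collar fully home. It takes about 3 N on the collar to start it down and about 9 N to keep it home; let go, it springs up again.
- blade: The same blade; origin at the centre of its underside, 28 mm below its centre, same axes.
- oil: Bystander: orange oil bottle with a black cap, 52 mm across, 130 mm tall, origin at the centre of its underside.
- stub: Bystander: stepped brass turning stub, 36 mm across, 60 mm tall, standing; origin at the centre of its underside.
- wrench: Bystander: steel wrench 140 mm long lying on the bench near the robot; origin at the middle of its underside.
Things that resemble listed ones, but are neither listed nor needed, are in the scene too. What is shaped like the blade but orange is not meant. Leave any turquoise look-alike of the collar alone.

How it is judged:
On the way, in this order (a step that is already met when the one before it is completed fails the run):
1. the blade is fully down in the slot, upright, and let go of (z of blade_mid in the frame of slot below 0.0125 m and x of blade_mid in the frame of slot between -0.005 and 0.005 m and y of blade_mid in the frame of slot between -0.004 and 0.004 m and angle between blade_mid's own z axis and vertical below 0.1 rad and contact force between the fingers and blade below 0.2 N), for 0.2 s.
2. the collar is turned onto the pins and pushed fully home by the gripper (z of collar_mid in the frame of seat below 0.002 m and horizontal distance between collar_mid and seat below 0.004 m and angle between collar_mid's own z axis and vertical below 0.1 rad and contact force between the fingers and collar above 1 N), for 0.2 s.
At the end, for the whole second after the job is handed in: The blade stands in the slot within 2.5 mm of the bottom (5 mm lengthwise, 4 mm sideways, 0.1 rad upright), not touched by the fingers; the collar is within 2 mm of fully home (4 mm sideways, 0.1 rad upright), still, with the fingers pressing on it with more than 1 N (all of step 1 and all of step 2 and linear speed of collar below 0.02 m/s); the arm keeps its last pose, push and grip.
It fails at once if the oil bottle is knocked or moved by more than 30 mm (distance of oil from where it was at the start of the episode above 0.03 m).
It fails at once if the brass stub is knocked or moved by more than 30 mm (distance of stub from where it was at the start of the episode above 0.03 m).
It fails at once if the wrench is knocked or moved by more than 30 mm (distance of wrench from where it was at the start of the episode above 0.03 m).
It also fails if it takes over 48 s, if anything falls off the work surface, if the arm or the gripper's body presses on something with over 40 N, if the wrist force passes 120 N, or if a joint passes its speed limit or range.

## Working session

There is one attempt and no reset: what is moved stays moved. The work goes in short steps, Python scripts to look and compute and a tool call to move; the robot and the scene stay as the last step left them, time stands still between calls to the robot, and variables do not carry over. Pictures are saved under pics/ and viewed, at most 10 in all, crops included, and the job is handed in when it is done.

Besides the shell and the picture viewer there is one more tool, called after ">>>" as name(argument=value, ...), one argument or row to a line, values as JSON. carry_out: Moves the arm, as the interface text tells. Its arguments: {"type":"object","properties":{"motion":{"type":"string"},"grip_force":{"type":"number"}},"required":["motion"]}

```bash
mkdir -p pics; ls; cat > h.py <<'E'
import numpy as np, cv2
from scipy.spatial.transform import Rotation as R
from station import ctrl
def cloud(c):
    K=np.array(c["K"]);z=c["range_z"];v,u=np.indices(z.shape)
    P=np.stack([(u-K[0,2])/K[0,0]*z,-(v-K[1,2])/K[1,1]*z,-z],-1)
    A=np.array(c["attitude"]);A=A if A.shape==(3,3) else R.from_euler('xyz',A).as_matrix()
    return P@A.T+np.array(c["position"])
E
python3 - <<'E'
from h import *
print(ctrl.get_obs())
for n in("scene","top"):
    c=ctrl.camera(n);print(n,[(k,np.array(c[k]).tolist()) for k in c if k not in("pixels","range_z")])
    cv2.imwrite(f"pics/{n}0.png",c["pixels"][...,::-1]);np.savez(f"{n}0.npz",**c)
    P=cloud(c);print(P[200,320],P[350,320])
E
```

```text
pics
{'time_s': 0.0, 'qpos': array([ 1.12138132e+00,  3.00492472e-01,  1.52159315e+00,  2.55713794e-05,
        1.32069737e+00, -6.65828330e-02]), 'joint_vel': array([-6.05694033e-05,  3.98350379e-04, -1.40402731e-03,  2.01647703e-03,
       -1.58848180e-03, -1.06199707e-03]), 'tau': array([-2.68998869e-03, -5.31814528e+01, -3.52724004e+01,  7.07170763e-02,
        2.43768393e-02, -1.83145171e-04]), 'ee_pos': array([0.2053233 , 0.50994925, 0.20486951]), 'eef_rot': array([-3.14040661e+00, -1.03910523e-04,  2.75875408e+00]), 'force': array([0.10387809, 0.42772196, 0.12802807]), 'moment': array([-0.00647926, -0.01385762, -0.02877746]), 'grip_force': 0.0, 'grip_width': 0.09392925530705472}
scene [('K', [[449.9362761979737, 0.0, 318.4923391474805], [0.0, 449.9362761979737, 201.40728982042876], [0.0, 0.0, 1.0]]), ('position', [1.226145155764491, -0.09671754265802507, 1.0129797617075718]), ('attitude', [0.6230258854938737, -0.00804037412479941, 1.4357590590622873])]
[ 0.50121922  0.01423151 -0.00081245] [ 9.12496926e-01 -4.24666304e-02 -7.17481622e-04]
top [('K', [[401.58800052015613, 0.0, 322.3887516313665], [0.0, 401.58800052015613, 198.64184700086602], [0.0, 0.0, 1.0]]), ('position', [0.4690868821470843, -0.0006536716622873002, 1.2391262491683839]), ('attitude', [0.05382156793903281, 0.026816143310066876, -1.5727827010857771])]
[ 5.31774234e-01  3.98579976e-02 -3.98722601e-04] [0.09284678 0.03890167 0.05110583]
```

View pics/top0.png

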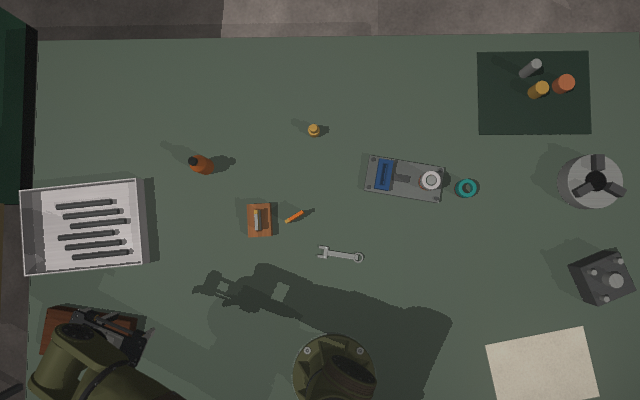

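View pics/scene0.png

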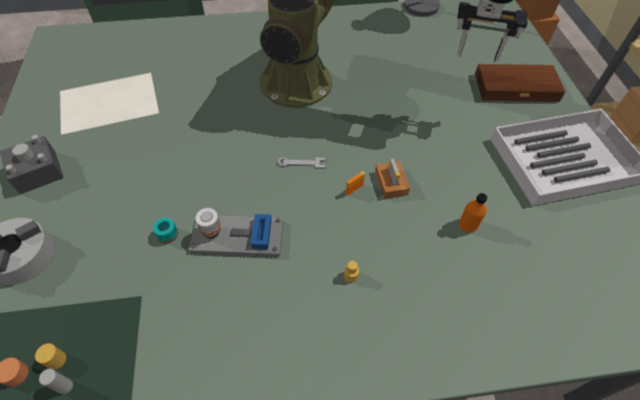

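Top view: wooden rest with the blade at (259,220), orange look-alike at (294,216), blue block at (384,174), collar at (431,180), turquoise decoy at (467,188), stub at (314,130), bottle at (200,163) and wrench at (340,254). The scene view agrees, with the rest at (393,180), block at (261,231) and collar at (207,222).

```bash
python3 - <<'E'
from h import *
seeds={"top":{"rest":(259,220),"block":(384,174),"collar":(431,180),"orange":(294,216),"stub":(314,130),"oil":(200,163)},
"scene":{"rest":(393,180),"block":(261,231),"collar":(207,222)}}
def rect(Q):
    (c,s,a)=cv2.minAreaRect((Q[:,:2]*1000).astype(np.float32))
    return np.round(c,1),np.round(s,1),round(a,1),len(Q),np.round(np.median(Q[:,2])*1000,1)
T=dict(np.load("top0.npz"));P=cloud(T)
ctr={n:P[v,u] for n,(u,v) in seeds["top"].items()}
for n in ctr: print(n,ctr[n].round(3))
for cam in("top","scene"):
    c=dict(np.load(cam+"0.npz"));P=cloud(c);hsv=cv2.cvtColor(c["pixels"],cv2.COLOR_RGB2HSV)
    print(cam)
    def near(n,r,z0,z1,m=None):
        k=(np.hypot(P[...,0]-ctr[n][0],P[...,1]-ctr[n][1])<r)&(P[...,2]>z0)&(P[...,2]<z1)
        return P[k if m is None else k&m]
    blue=(hsv[...,0]>100)&(hsv[...,0]<130)&(hsv[...,1]>120)
    org=(hsv[...,0]<16)&(hsv[...,1]>150)
    for nm,a in dict(resttop=("rest",.075,.028,.036),bladetop=("rest",.06,.066,.08),blade=("rest",.06,.045,.08),bluetop=("block",.07,.042,.05,blue),collartop=("collar",.05,.087,.097),
      base=("block",.3,.015,.025),orange=("orange",.05,.008,.1)).items():
        Q=near(*a)
        if len(Q)>5: print(nm,*rect(Q))
    Q=near("collar",.05,.087,.0905+.006)
    if len(Q)>5: print("circ",cv2.minEnclosingCircle((Q[:,:2]*1000).astype(np.float32)))
    x=c["pixels"]; s=seeds[cam]
    u,v=s["rest"];u2,v2=s["block"]
    cr=[cv2.resize(x[b-40:b+40,a-50:a+50],(400,320),interpolation=cv2.INTER_CUBIC) for a,b in((u,v),((s["block"][0]+s["collar"][0])//2,v2))]
    cv2.imwrite(f"pics/{cam}_crop.png",np.hstack(cr)[...,::-1])
a=cv2.imread("pics/top_crop.png");b=cv2.imread("pics/scene_crop.png")
cv2.imwrite("pics/crops.png",cv2.resize(np.vstack([a,b]),(750,600)))
E
```

```text
rest [0.47  0.22  0.047]
block [ 0.608 -0.154  0.03 ]
collar [ 0.583 -0.28   0.092]
orange [0.482 0.115 0.058]
stub [0.737 0.055 0.06 ]
oil [0.635 0.382 0.1  ]
top
resttop [471.5 224.2] [99.7 70.6] 2.7 570 32.2
bladetop [471.8 225. ] [56.  11.3] 3.0 76 72.2
blade [471.6 224.9] [56.2 11.3] 3.0 102 70.5
bluetop [ 606.2 -151.2] [42.2 88.6] 80.5 295 46.0
collartop [ 583.4 -278.7] [53.9 51.7] 89.3 263 92.5
base [ 631.9 -140.5] [253.9 542.2] 6.2 1789 20.4
orange [483.5 117.2] [14.9 60.3] 31.8 90 56.0
circ ((584.1819458007812, -279.1363830566406), 27.590673446655273)
scene
resttop [469.1 223.4] [105.8  71.5] 4.1 533 31.6
bladetop [468.7 223.8] [66. 11.] 2.8 81 71.1
blade [468.7 223.2] [65.7 11.9] 4.2 142 67.6
bluetop [ 603.6 -152.4] [42.4 93.4] 80.3 388 45.2
collartop [ 581.6 -279.6] [53.7 53.5] 28.2 329 91.8
base [ 579.5 -160.7] [517.2 282.9] 80.5 2210 19.5
orange [478.9 115.6] [12.3 64.1] 31.4 243 40.5
circ ((581.013671875, -280.70465087890625), 28.315685272216797)
```

View pics/crops.png

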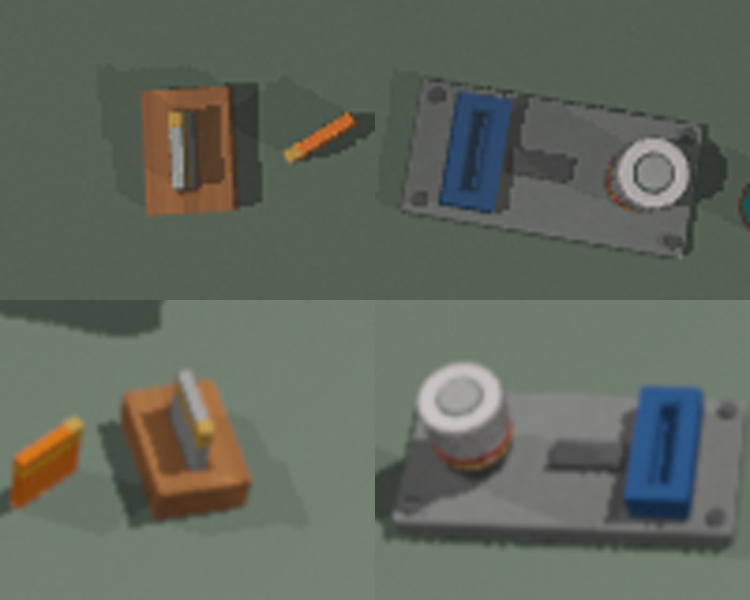

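The rest, blade, slot and collar are all clear in these crops, and the blade stands upright. Fused estimates are blade (470, 224) at yaw 3°, slot (605, -152) at yaw -9.8° and collar (583, -279.5). I'll move above the blade.

>>> carry_out(
  motion="0.01 -0.011 0 0 0 1 0; 0.0204 -0.022 -0.003 0 0 2 0; 0.0204 -0.022 -0.003 0 0 2 0; 0.0204 -0.022 -0.003 0 0 2 0; 0.0204 -0.022 -0.003 0 0 2 0; 0.0204 -0.022 -0.003 0 0 2 0; 0.0204 -0.022 -0.003 0 0 2 0; 0.0204 -0.022 -0.003 0 0 2 0; 0.0204 -0.022 -0.003 0 0 2 0; 0.0204 -0.022 -0.003 0 0 2 0; 0.0204 -0.022 -0.003 0 0 2 0; 0.0204 -0.022 -0.003 0 0 2 0; 0.0204 -0.022 -0.003 0 0 2 0; 0.01 -0.011 0 0 0 0 0; 0 0 0 0 0 0 0; 0 0 0 0 0 0 0",
  grip_force=40,
)

```text
time_s: 1.43
ee_pos: [0.4702, 0.2239, 0.1691]
eef_rot: [-3.141, -0.001, -3.09]
force: [-0.3, 0.5, -0.6]
grip_width: 0.094
grip_force: 0.0
```

```bash
cat >> h.py <<'E'
def tool():
    o=ctrl.get_obs();print("t",round(o["time_s"],2),"tcp",(o["ee_pos"]*1000).round(1),"rot",np.degrees(o["eef_rot"]).round(1),"F",o["force"].round(1),"M",o["moment"].round(2),"w",round(o["grip_width"]*1000,1),"gf",o["grip_force"]);return o
def rect(Q):
    (c,s,a)=cv2.minAreaRect((Q[:,:2]*1000).astype(np.float32))
    return np.round(c,1),np.round(s,1),round(a,1),len(Q),np.round(np.median(Q[:,2])*1000,1)
E
python3 - <<'E'
from h import *
tool()
c=ctrl.camera("wrist");cv2.imwrite("pics/w1.png",c["pixels"][...,::-1]);P=cloud(c)
print(c["position"],c["attitude"])
d=np.hypot(P[...,0]-.47,P[...,1]-.224)
for z0,z1 in((.066,.078),(.028,.036)):
    Q=P[(d<.07)&(P[...,2]>z0)&(P[...,2]<z1)]
    if len(Q)>5:print(rect(Q))
E
```

```text
t 1.43 tcp [470.2 223.9 169.1] rot [-180.   -0. -177.] F [-0.3  0.5 -0.6] M [ 0.07 -0.02  0.05] w 94.0 gf 0.0
[0.38942807 0.22038277 0.34735858] [-2.76329589e-01 -2.47873720e-04  1.62303173e+00]
(array([468. , 225.3]), array([59.9,  9.4]), 2.9, 577, np.float64(71.0))
(array([468.1, 224.4]), array([100.1,  70. ]), 3.4, 4349, np.float64(31.0))
```

View pics/w1.png

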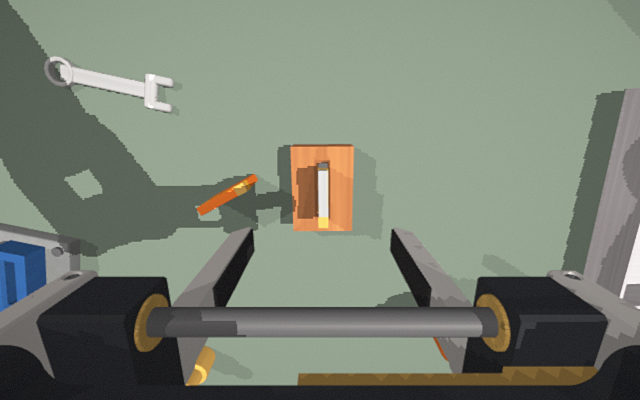

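The wrist view shows the blade centred in its groove at (323,195), between the fingers, and the look-alike at (228,195). I'll descend and grip.

>>> carry_out(
  motion="-0.001 0.001 -0.015 0 0 0 0; 0 0 -0.03 0 0 0 0; 0 0 -0.03 0 0 0 0; 0 0 -0.03 0 0 0 0; 0 0 -0.015 0 0 0 100; 0 0 -0.009 0 0 0 200; 0 0 0 0 0 0 255; 0 0 0 0 0 0 255; 0 0 0 0 0 0 255; 0 0 0 0 0 0 255; 0 0 0 0 0 0 255; 0 0 0 0 0 0 255",
  grip_force=40,
)

```text
time_s: 2.48
ee_pos: [0.4695, 0.2253, 0.0411]
eef_rot: [3.141, 0.001, -3.088]
force: [0.4, -1.0, 0.0]
grip_width: 0.0443
grip_force: 0.0
```

>>> carry_out(
  motion="0 0 0 0 0 0 255; 0 0 0 0 0 0 255; 0 0 0 0 0 0 255; 0 0 0 0 0 0 255; 0 0 0 0 0 0 255; 0 0 0 0 0 0 255; 0 0 0 0 0 0 255; 0 0 0 0 0 0 255; 0 0 0 0 0 0 255; 0 0 0 0 0 0 255",
)

```text
time_s: 3.32
ee_pos: [0.4692, 0.2252, 0.0404]
eef_rot: [-3.142, 0.0, -3.088]
force: [0.8, -0.3, -0.4]
grip_width: 0.0099
grip_force: 40.0
```

>>> carry_out(
  motion="0 0 0.01 0 0 0 255; 0 0 0.03 0 0 0 255; 0 0 0.03 0 0 0 255; 0 0 0.03 0 0 0 255; 0.0052 -0.0145 0 0 0 -1 255; 0.0104 -0.029 0 0 0 -1 255; 0.0104 -0.029 0 0 0 -1 255; 0.0104 -0.029 0 0 0 -1 255; 0.0104 -0.029 0 0 0 -1 255; 0.0104 -0.029 0 0 0 -1 255; 0.0104 -0.029 0 0 0 -1 255; 0.0104 -0.029 0 0 0 -1 255; 0.0104 -0.029 0 0 0 -1 255; 0.0104 -0.029 0 0 0 -1 255; 0.0104 -0.029 0 0 0 -1 255; 0.0104 -0.029 0 0 0 -1 255; 0.0104 -0.029 0 0 0 -1 255; 0.0052 -0.0145 0 0 0 0 255; 0 0 0 0 0 0 255; 0 0 0 0 0 0 255",
)

```text
time_s: 4.98
ee_pos: [0.6041, -0.1521, 0.1404]
eef_rot: [3.141, -0.001, 2.967]
force: [-0.1, 0.6, -1.7]
grip_width: 0.0096
grip_force: 40.0
```

```bash
python3 - <<'E'
from h import *
o=tool()
c=ctrl.camera("wrist");cv2.imwrite("pics/w2.png",c["pixels"][...,::-1]);np.savez("w2.npz",**c);P=cloud(c)
hsv=cv2.cvtColor(c["pixels"],cv2.COLOR_RGB2HSV)
blue=(hsv[...,0]>100)&(hsv[...,0]<130)&(hsv[...,1]>120)
d=np.hypot(P[...,0]-.605,P[...,1]+.152);z=P[...,2]
print("blue",rect(P[blue&(d<.07)&(z>.041)&(z<.05)]))
print("slotfloor",rect(P[(d<.036)&(z>.02)&(z<.034)]) if ((d<.036)&(z>.02)&(z<.034)).sum()>5 else None)
d2=np.hypot(P[...,0]-.583,P[...,1]+.279)
print("collar",rect(P[(d2<.045)&(z>.087)&(z<.097)]) if ((d2<.045)&(z>.087)&(z<.097)).sum()>5 else None)
zt=o["ee_pos"][2]+.032
for a,b in((zt-.006,zt+.006),(zt-.05,zt+.006)):
  m=(d<.045)&(z>a)&(z<b); print("held",m.sum(),rect(P[m]) if m.sum()>5 else None)
E
```

```text
t 4.98 tcp [ 604.1 -152.1  140.4] rot [180.  -0. 170.] F [-0.1  0.6 -1.7] M [0.03 0.02 0.01] w 9.6 gf 39.998695850372314
blue (array([ 595.8, -150.2]), array([41.8, 74.8]), 80.1, 2046, np.float64(44.9))
slotfloor (array([ 601.4, -151.5]), array([71.3, 53.1]), 76.2, 439, np.float64(26.8))
collar (array([ 581. , -278.9]), array([53.9, 53.3]), 54.0, 2958, np.float64(91.3))
held 2100 (array([ 602.8, -148.9]), array([60.1, 32.4]), 7.2, 2100, np.float64(171.0))
held 2939 (array([ 602.6, -148.9]), array([60.6, 32.4]), 7.2, 2939, np.float64(170.6))
```

View pics/w2.png

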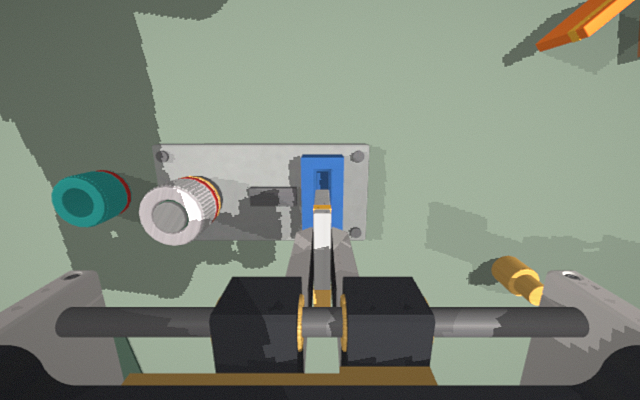

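The wrist view shows the held blade at (322,230), lined up with the blue slot at (322,180), and the collar at (180,210). Next I'll work out the offset between blade and slot from this same image.

```bash
python3 - <<'E'
from h import *
c=dict(np.load("w2.npz"));P=cloud(c)*1000
hsv=cv2.cvtColor(c["pixels"],cv2.COLOR_RGB2HSV)
blue=(hsv[...,0]>100)&(hsv[...,0]<130)&(hsv[...,1]>120)
a=np.radians(-10);o=np.array([604.1,-152.1])
X=(P[...,0]-o[0])*np.cos(a)+(P[...,1]-o[1])*np.sin(a);Y=-(P[...,0]-o[0])*np.sin(a)+(P[...,1]-o[1])*np.cos(a);Z=P[...,2]
pc=lambda v:np.percentile(v,[0,2,50,98,100]).round(1)
m=blue&(abs(Z-45)<3)&(abs(X)<60)&(abs(Y)<40); print("block X",pc(X[m]),"Y",pc(Y[m]))
for x0 in(-40,-30,-20,-10):
  k=m&(abs(X-x0)<4);y=np.sort(Y[k]);
  if len(y)>20:
    g=np.argmax(np.diff(y));print("strip",x0,y[0].round(1),y[-1].round(1),"slot",y[g].round(1),y[g+1].round(1))
k=m&(abs(Y)<5);print("slot x end: max blue X at |Y|<5",pc(X[k]))
h=(Z>160)&(Z<182)&(abs(X)<45)&(abs(Y)<25)
for x0 in(-25,-20,-15,0,15):
  k=h&(abs(X-x0)<3); 
  if k.sum()>5: print("held",x0,pc(Y[k]),pc(Z[k]))
k=h&(abs(Y-1)<5)&(Z>166);print("held X",pc(X[k]),"Z",pc(Z[k]))
E
```

```text
block X [-45.9 -45.2 -18.   25.3  28.9] Y [-20.4 -19.8   0.2  20.8  21.4]
strip -40 -19.8 21.2 slot 0.7 1.7
strip -30 -20.0 21.3 slot -1.2 -0.2
strip -20 -20.2 20.7 slot -6.2 6.7
strip -10 -20.4 20.9 slot -6.3 7.8
slot x end: max blue X at |Y|<5 [-45.8 -45.7 -39.6 -32.8 -32.6]
held -25 [-4.5 -4.5  0.   5.1  5.1] [169.2 169.6 170.9 172.  172.2]
held -20 [-4.5 -4.5  0.   5.1  5.1] [169.1 169.7 170.8 172.  172.3]
held -15 [-4.6 -4.5  0.   5.1  5.2] [169.1 169.8 171.  172.1 172.6]
held 0 [-4.6 -4.6  0.3  5.2  5.2] [169.3 170.  171.  174.  175.1]
held 15 [-4.9 -4.8  0.3  5.4  5.5] [167.2 169.3 170.9 171.9 172.3]
held X [-31.4 -31.   -4.9  27.5  29.1] Z [166.  168.9 171.  172.5 181.8]
```

Blade and slot agree within 0.5 mm. I'll lower it, slowly for the last part.

>>> carry_out(
  motion="0.0003 0 -0.02 0 0 0 255; 0 0 -0.03 0 0 0 255; 0 0 -0.013 0 0 0 255; 0 0 -0.004 0 0 0 255; 0 0 -0.004 0 0 0 255; 0 0 -0.003 0 0 0 255; 0 0 -0.003 0 0 0 255; 0 0 -0.003 0 0 0 255; 0 0 -0.002 0 0 0 255; 0 0 0 0 0 0 255",
)

```text
time_s: 5.87
ee_pos: [0.6047, -0.1518, 0.0583]
eef_rot: [3.142, -0.0, 2.968]
force: [-0.6, 0.0, -2.5]
grip_width: 0.0096
grip_force: 40.0
```

>>> carry_out(
  motion="0 0 -0.002 0 0 0 255; 0 0 -0.002 0 0 0 255; 0 0 -0.0015 0 0 0 255; 0 0 -0.0008 0 0 0 255; 0 0 0 0 0 0 255; 0 0 0 0 0 0 255",
)

```text
time_s: 6.37
ee_pos: [0.6048, -0.1519, 0.0524]
eef_rot: [-3.142, 0.0, 2.968]
force: [-2.4, 0.1, 2.6]
grip_width: 0.0099
grip_force: 40.0
```

>>> carry_out(
  motion="0 0 0 0 0 0 230; 0 0 0 0 0 0 200; 0 0 0 0 0 0 100; 0 0 0 0 0 0 0; 0 0 0 0 0 0 0; 0 0 0 0 0 0 0; 0 0 0 0 0 0 0; 0 0 0 0 0 0 0",
)

```text
time_s: 7.03
ee_pos: [0.6048, -0.1518, 0.0521]
eef_rot: [3.142, 0.0, 2.968]
force: [0.3, 0.2, 0.2]
grip_width: 0.0527
grip_force: 0.0
```

>>> carry_out(
  motion="0 0 0.01 0 0 0 0; 0 0 0.02 0 0 0 0; 0 0 0.03 0 0 0 0; 0 0 0.03 0 0 0 0; 0 0 0.01 0 0 0 0; 0 0 0 0 0 0 0",
)

```text
time_s: 7.53
ee_pos: [0.6059, -0.1522, 0.1557]
eef_rot: [-3.141, 0.005, 2.968]
force: [0.5, -0.4, -0.2]
grip_width: 0.0921
grip_force: 0.0
```

```bash
python3 - <<'E'
from h import *
o=tool()
ims=[]
for n in("wrist","scene"):
  c=ctrl.camera(n);P=cloud(c)*1000;np.savez(n+"3.npz",**c)
  a=np.radians(-9.9);q=np.array([604.1,-152.1])
  X=(P[...,0]-q[0])*np.cos(a)+(P[...,1]-q[1])*np.sin(a);Y=-(P[...,0]-q[0])*np.sin(a)+(P[...,1]-q[1])*np.cos(a);Z=P[...,2]
  h=(Z>75)&(Z<92)&(abs(X)<45)&(abs(Y)<20)
  pc=lambda v:np.percentile(v,[2,50,98]).round(1)
  if h.any(): print(n,"blade top X",pc(X[h]),"Y",pc(Y[h]),"Z",pc(Z[h]))
  m=(abs(Z-45)<3)&(abs(X)<60)&(abs(Y)<30);print("block X",pc(X[m]),"Y",pc(Y[m]),"Z",pc(Z[m]))
  d=np.hypot(P[...,0]-582,P[...,1]+279)
  k=(d<45)&(Z>87)&(Z<97);print("collar",rect(P[k]/1000))
c=dict(np.load("wrist3.npz"));cv2.imwrite("pics/w3.png",c["pixels"][...,::-1])
E
```

```text
t 7.53 tcp [ 605.9 -152.2  155.7] rot [-180.     0.3  170.1] F [ 0.5 -0.4 -0.2] M [ 0.05 -0.01  0.02] w 92.1 gf 0.0
wrist blade top X [-30.4  -2.6  28.4] Y [-3.8  0.9  5.7] Z [78.9 82.9 84.3]
block X [-44.6  -6.9  41.8] Y [-19.9  -0.1  20.7] Z [42.6 44.9 46.5]
collar (array([ 580.4, -278.6]), array([53.3, 54. ]), 76.3, 2637, np.float64(91.3))
scene blade top X [-27.8   4.1  30.3] Y [-5.4  0.2  4.9] Z [75.9 83.3 87. ]
block X [-44.7   7.5  43.9] Y [-21.1   6.4  20.3] Z [42.2 45.3 47.9]
collar (array([ 582. , -280.9]), array([53.3, 54.2]), 54.8, 325, np.float64(91.6))
```

View pics/w3.png

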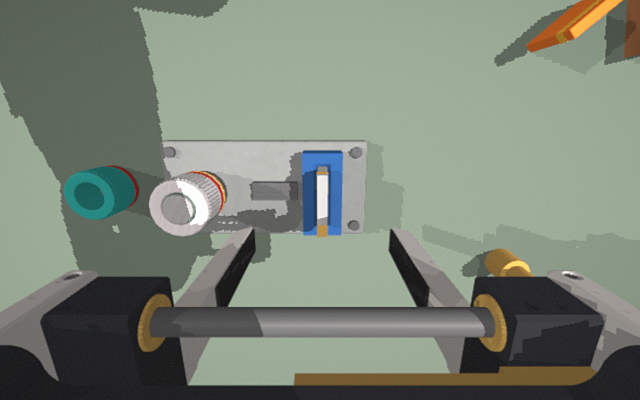

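The blade stands in the slot at (322,200), released, with its top about 84 mm above the bench. The collar is at (185,205), so I'll move above it.

>>> carry_out(
  motion="-0.0023 -0.0127 0 0 0 0 0; -0.0046 -0.0255 0 0 0 0 0; -0.0046 -0.0255 0 0 0 0 0; -0.0046 -0.0255 0 0 0 0 0; -0.0046 -0.0255 0 0 0 0 0; -0.0023 -0.0128 0 0 0 0 0; 0 0 0 0 0 0 0; 0 0 0 0 0 0 0",
)

```text
time_s: 8.3
ee_pos: [0.5813, -0.2795, 0.151]
eef_rot: [3.141, -0.002, 2.967]
force: [0.1, 0.1, 0.5]
grip_width: 0.0936
grip_force: 0.0
```

```bash
python3 - <<'E'
from h import *
tool()
c=ctrl.camera("wrist");P=cloud(c)*1000;Z=P[...,2]
hsv=cv2.cvtColor(c["pixels"],cv2.COLOR_RGB2HSV)
d=np.hypot(P[...,0]-582,P[...,1]+279)
print("collar",rect(P[(d<45)&(Z>87)&(Z<97)]/1000))
print("spindle top?",rect(P[(d<13)&(Z>92.3)]/1000) if ((d<13)&(Z>92.3)).sum()>5 else 0)
E
```

```text
t 8.3 tcp [ 581.3 -279.5  151. ] rot [ 1.8e+02 -1.0e-01  1.7e+02] F [0.1 0.1 0.5] M [ 0.03 -0.01  0.01] w 93.6 gf 0.0
collar (array([ 580. , -279.5]), array([54.3, 53.5]), 83.4, 2598, np.float64(91.3))
spindle top? (array([ 581.5, -279. ]), array([24. , 25.3]), 9.6, 520, np.float64(93.1))
```

>>> carry_out(
  motion="0.0003 0 -0.015 0 0 0 0; 0 0 -0.03 0 0 0 0; 0 0 -0.03 0 0 0 0; 0 0 -0.015 0 0 0 0; 0 0 -0.003 0 0 0 0; 0 0 0 0 0 0 80; 0 0 0 0 0 0 110; 0 0 0 0 0 0 255; 0 0 0 0 0 0 255; 0 0 0 0 0 0 255; 0 0 0 0 0 0 255; 0 0 0 0 0 0 255; 0 0 0 0 0 0 255",
  grip_force=50,
)

```text
time_s: 9.43
ee_pos: [0.5822, -0.2794, 0.0596]
eef_rot: [-3.141, 0.001, 2.968]
force: [-0.9, -0.2, 2.7]
grip_width: 0.054
grip_force: 50.0
```

>>> carry_out(
  motion="0 0 -0.001 0 0 0 255; 0 0 -0.001 0 0 0 255; 0 0 -0.0005 0 0 0 255; 0 0 0 0 0 0 255; 0 0 0 0 0 0 255",
  grip_force=60,
)

```text
time_s: 9.85
ee_pos: [0.5822, -0.2794, 0.0576]
eef_rot: [-3.141, 0.001, 2.968]
force: [-3.9, 1.7, 11.4]
grip_width: 0.0533
grip_force: 60.0
```

>>> carry_out(
  motion="0 0 0 0 0 -3 255; 0 0 0 0 0 -4 255; 0 0 0 0 0 -4 255; 0 0 0 0 0 -4 255; 0 0 0 0 0 -4 255; 0 0 -0.0005 0 0 -3 255; 0 0 0 0 0 -3 255; 0 0 0 0 0 0 255",
)

```text
time_s: 10.52
ee_pos: [0.5829, -0.2798, 0.0575]
eef_rot: [3.141, 0.003, 2.528]
force: [0.9, 0.1, 11.8]
grip_width: 0.0536
grip_force: 60.0
```

```bash
python3 -c "
from h import *
o=tool();print(o['qpos'].round(2))"
```

```text
t 10.52 tcp [ 582.9 -279.8   57.5] rot [180.    0.2 144.9] F [ 0.9  0.1 11.8] M [ 0.02  0.11 -0.19] w 53.6 gf 60.00713808462024
[-0.5   0.65  1.36 -0.    1.12 -1.46]
```

>>> carry_out(
  motion="0 0 -0.001 0 0 -3 255; 0 0 0 0 0 -3 255; 0 0 0 0 0 0 255; 0 0 0 0 0 0 255",
)

```text
time_s: 10.85
ee_pos: [0.5833, -0.2801, 0.0574]
eef_rot: [3.141, 0.004, 2.427]
force: [-0.2, 0.4, 17.1]
grip_width: 0.0538
grip_force: 60.0
```

>>> carry_out(
  motion="0 0 0 0 0 -3 255; 0 0 0 0 0 -3 255; 0 0 0 0 0 0 255; 0 0 0 0 0 0 255",
)

```text
time_s: 11.18
ee_pos: [0.5833, -0.2801, 0.0572]
eef_rot: [3.14, 0.004, 2.322]
force: [0.3, -0.6, 14.6]
grip_width: 0.0536
grip_force: 60.0
```

>>> carry_out(
  motion="0 0 0 0 0 -3 255; 0 0 0 0 0 -3 255; 0 0 0 0 0 0 255; 0 0 0 0 0 0 255",
)

```text
time_s: 11.52
ee_pos: [0.5826, -0.2798, 0.0558]
eef_rot: [3.141, 0.002, 2.217]
force: [2.2, -1.1, 5.1]
grip_width: 0.0536
grip_force: 60.0
```

Dropped past the pins. I'll turn 4° more toward the middle of the keyway, then push down.

>>> carry_out(
  motion="0 0 0 0 0 -2 255; 0 0 -0.001 0 0 -2 255; 0 0 -0.0015 0 0 0 255; 0 0 -0.002 0 0 0 255; 0 0 -0.002 0 0 0 255; 0 0 -0.0015 0 0 0 255; 0 0 0 0 0 0 255; 0 0 0 0 0 0 255",
)

```text
time_s: 12.18
ee_pos: [0.5823, -0.2795, 0.0478]
eef_rot: [3.141, 0.001, 2.148]
force: [-1.3, 1.5, 7.0]
grip_width: 0.0535
grip_force: 60.0
```

>>> carry_out(
  motion="0 0 -0.001 0 0 0 255; 0 0 -0.001 0 0 0 255; 0 0 -0.001 0 0 0 255; 0 0 0 0 0 0 255; 0 0 0 0 0 0 255; 0 0 0 0 0 0 255",
)

```text
time_s: 12.68
ee_pos: [0.5824, -0.2796, 0.0475]
eef_rot: [3.141, 0.002, 2.148]
force: [-12.0, 6.4, 33.5]
grip_width: 0.0536
grip_force: 60.0
```

On the solid seat: it travelled 9.9 mm past the pins and the force rose. I'll ease the push a little and check with the cameras.

>>> carry_out(
  motion="0 0 0.001 0 0 0 255; 0 0 0 0 0 0 255; 0 0 0 0 0 0 255; 0 0 0 0 0 0 255",
)

```text
time_s: 13.02
ee_pos: [0.5824, -0.2796, 0.0475]
eef_rot: [3.141, 0.001, 2.148]
force: [-8.7, 3.1, 25.2]
grip_width: 0.0537
grip_force: 60.0
```

```bash
python3 - <<'E'
from h import *
tool()
c=ctrl.camera("scene");P=cloud(c)*1000;Z=P[...,2]
d=np.hypot(P[...,0]-582,P[...,1]+279.5);k=(d<27)&(d>16)&(Z>70)&(Z<97)
print("collar top z",np.percentile(Z[k],[10,50,90]))
hsv=cv2.cvtColor(c["pixels"],cv2.COLOR_RGB2HSV)
g=(d<22)&(hsv[...,0]>45)&(hsv[...,0]<85)&(hsv[...,1]>110);print("green px",g.sum(),np.median(Z[g]) if g.any() else 0)
b=np.hypot(P[...,0]-604,P[...,1]+152);k=(b<35)&(Z>75)&(Z<92);print("blade",rect(P[k]/1000))
cv2.imwrite("pics/end.png",cv2.resize(c["pixels"][170:270,150:310],(800,500),interpolation=cv2.INTER_CUBIC)[...,::-1])
E
```

```text
t 13.02 tcp [ 582.4 -279.6   47.5] rot [1.800e+02 1.000e-01 1.231e+02] F [-8.7  3.1 25.2] M [ 0.68  1.74 -0.1 ] w 53.7 gf 60.00990162603557
collar top z [73.6477213  78.85760934 81.22644366]
green px 0 0
blade (array([ 604.9, -152.7]), array([10.8, 61.8]), 80.3, 103, np.float64(82.9))
```

View pics/end.png

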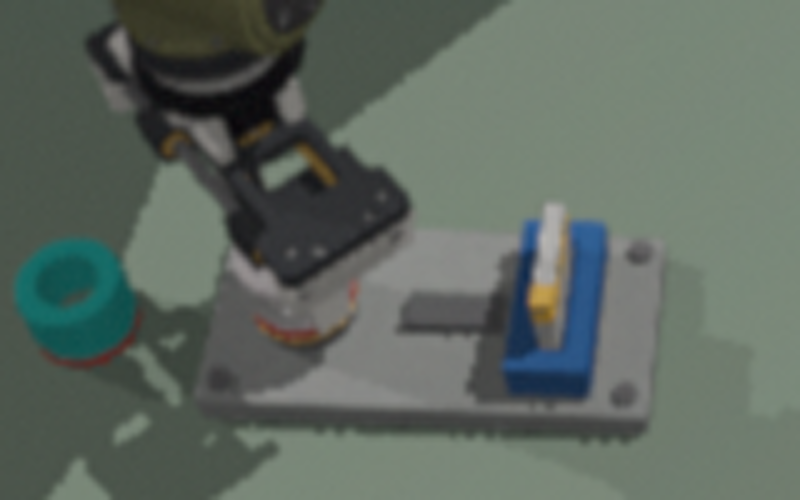

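In the scene crop the blade is fully down in the blue block at (550,280) and the collar sits low between the fingers at (305,300). The collar's top measures about 80 mm, which is home.

```bash
python3 -c "
from h import *
print(ctrl.hand_in())"
```

```text
the job is handed in; nothing more can be done
None
```

The blade is down in the slot and released, and the collar is turned onto its pins and held fully home at about 25 N; I handed the job in at about 13 s, and it returned no verdict.

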